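# Wedge the rocking tool chest

### The arm

A 6-joint arm with a two-finger parallel gripper is mounted at the origin on the work surface. World frame = base frame: x ahead of the robot, y to its left, z up, the work surface at z = 0. Lengths are in mm, angles in degrees, forces in N, time in s.
With the tool pointing down it reaches from about 375 to 825 mm from the base axis. Payload 5.5 kg.
Tool frame: the origin (TCP) lies at the very end of the fingers, on their centre line; the grasp point (between the pads) lies 19 mm behind it; z points along the fingers, y is the direction in which the jaws open and shut (so a half turn about z gives the same grasp; the last joint's range is limited). The gripper opens to 85 mm and grips with 20 to 120 N. Pads are 22 mm wide; open, the fingers measure 114 mm over their backs; the gripper's body (76 mm by 85 mm) begins 54 mm behind the grasp point. The pads swing forward as they close: fully open they stand 13 mm farther back than shut.
Start: joints at [70.76, 17.962, -2.699, 69.339, 0, 90], TCP at [197.711, 566.485, 231.299] pointing down, gripper open.
Joint ranges: [-152.73, 152.73], [-39.44, 99.34], [-58.76, 71.6], [-118.89, 123.64], [-81.53, 83.1], [-180, 180]. Speed limits (degrees/s): [136.94, 136.94, 172.46, 180, 180, 180].

### API

Orientations are given as a 3x3 rotation matrix whose columns are the frame's x, y, z axes.
In Python, from plant import * gives the robot as it stands.
- The arm moves only by the tool carry_out, never from a script. Its arguments are lists of equal length, an entry for each row: "jaw": the opening, from 0 (shut) to 1 (fully open); "dp": the shift along the tool's x, y, z in m, a list of three; "twist": the turn, a rotation vector about the tool's x, y, z in degrees, a list of three. In form: {"jaw": [jaw, ...], "dp": [[x, y, z], ...], "twist": [[rx, ry, rz], ...]}. A call has 1 to 8 rows; each row is the pose to reach, as a shift and turn from the pose commanded when the call began, along the tool's axes at that moment; what a row does not reach only later rows make up. A row lasts 1/12 s, in which the tool goes at most 41.7 mm and 7.16 degrees, less where a joint would pass 70% of its speed; a pose out of reach is approached as far as the arm can. A call with a gripper value outside its range is refused whole. The fingers move at their own pace and stop on an object; "newtons" is the grip in N (left out, the last holds). Time passes only in rows, so rows that repeat a pose let the fingers close. It gives the time, the measured TCP pose, the force and the opening at its end, in the units of the state.
- get_obs(): the state, without advancing time (a new reading comes with each control period).
- get_image(name): name is "side" or "top" or "wrist"; returns the picture (384x512x3 uint8, red, green, blue); there is no depth.
- get_calibration(name): a dict with "intrinsics" (3x3 intrinsics, pixels), "origin" and "orientation" of the camera in the world; the wrist camera has in their place "hand_eye" (4x4, takes a point from camera to tool coordinates, whose origin is the TCP and whose axes are the flange's). Camera axes: x right, y up, looking along -z (the intrinsics and any distortion apply to the point x, -y, -z); pixel columns grow to the right and rows downward; lengths in mm; the calibration is good to about 2 mm. The wrist camera is an equidistant fisheye: a pixel r from the principal point sees the ray r / f radians off the axis. A picture is of the moment at which its call begins: read the wrist's pose just before it. get_calibration takes no time and is no camera call.
- finish_job(): hands the job in, once; it reports no verdict.
The state is a dict: "time_s": time; "q": joint angles; "dq": joint speeds; "effort": joint torques, N m; "eef_pos": TCP position; "eef_rot": TCP orientation; "force": force on the tool from outside, world axes, zero at the start; "wrist_torque": the same for the moment, N m; "finger_gap": finger opening in mm.
Only numpy, scipy, OpenCV 4.12 (cv2) and the standard library are available. Lean on these libraries where they do the work, as an engineer would, in place of code of your own. Each camera call takes 0.05 s, during which the arm holds its last target.

### The job

The low pine tool chest rocks on its short dark foot. Press down on the blue dot on its lid to feel it rock and let go, then push the red wedge, thin end first, under that foot until it is snug and the chest no longer rocks but still stands level, and press the dot again firmly for about a second to check that it stays put. Only push and press with the fingertips: do not lift the wedge or the chest or shove the chest away, leave the other things alone, and finish clear of everything.

Things in the scene. Friction and masses are not known exactly. Their poses are not given: they have to be found in the camera images.
- chest: Loose low pine tool chest, lid fixed shut, about 2 kg. Carcase 200 mm in x, 260 in y, lid 4 mm larger, flat lid top 88 mm above the bench. Origin: bench level under its centre; z up. Four feet centred at x +-80, y +-110; carcase underside 28 mm up. Three pale feet are 24 mm square and 28 mm high; the dark one at (-x, -y) is 36 (x) by 30 (y) mm and only 20 mm high.
- short_foot (a point): Middle of the lower edge of the dark short foot's outer face, which looks to the chest's -y (x -80, y -125, z 8 mm in the chest's frame; axes as the chest's). 8 mm of air lies under this foot while the chest stands level on the other three. The wedge goes in here in the chest's +y direction.
- press_mark (a point): Centre of the blue dot, 28 mm across, on the lid above the short foot (x -80, y -110, z 88 mm in the chest's frame). Pressed here with about 2 to 4 N, the unwedged chest tips about 0.06 rad, the dot sinking some 6.5 mm until the short foot touches; let go, it falls back level.
- wedge: Loose red wooden wedge lying flat, 45 g, 110 mm long in y, 46 wide in x; 14 mm thick at its -y end, tapering evenly to 3 mm at +y (1 in 10). Origin: centre of its underside. It starts with its thin end towards the short foot, 20 to 50 mm short of it, up to 8 mm off line and 0.12 rad askew.
- wedge_tip (a point): Middle of the wedge's thin end, at its underside. The wedge meets the foot when this end is about 50 mm past the foot's outer face.
- wedge_back (a point): Middle of the wedge's thick end face (46 mm wide, 14 high), 7 mm above the bench: the face to push. It slides with under 1 N; once it meets the foot the resistance rises within a few mm; 4 N is snug. Pushed with 8 N or more it shoves the chest along.
- chisel: Bystander: loose wood-handled chisel lying on the bench, 240 mm long along its x, 29 mm high. Origin under its middle.
- offcut: Bystander: loose timber offcut, 50 x 75 x 35 mm. Origin: centre of its underside.
- mallet: Bystander: loose wooden mallet lying on the bench, about 260 mm long along its x, 60 mm high; its head is 120 mm long in y. Origin on the bench, near the middle of its length.
- glue: Bystander: loose white bottle with an orange cap, 60 mm across, 160 mm high. Origin: centre of its underside.
Things that resemble listed ones, but are neither listed nor needed, are in the scene too. There is more than one size of the wedge; the one meant has the size given above.

How it is judged (in metres and radians):
On the way, in this order (a step that is already met when the one before it is completed fails the run):
1. the chest is pressed at the dot with the fingers and rocks (tilts over 0.03 rad) (contact force between the fingers and chest above 0.5 N and angle between chest's own z axis and vertical above 0.03 rad and horizontal distance between the grasp point and press_mark below 0.04 m), for 0.1 s.
2. the wedge is under the short foot and bears on it, the chest level and the fingers off the chest (contact force between wedge and chest above 0.2 N and contact force between the fingers and chest below 0.1 N and angle between chest's own z axis and vertical below 0.014 rad and y of wedge_tip in the frame of chest above -0.095 m), for 0.1 s.
3. the chest is pressed at the dot again with over 3 N for 0.4 s and stays level (contact force between the fingers and chest above 3 N and horizontal distance between the grasp point and press_mark below 0.04 m and angle between chest's own z axis and vertical below 0.014 rad), for 0.4 s.
At the end, for the whole second after the job is handed in: The wedge lies flat on the bench under the short foot and bears on it (over 0.1 N), its thin end 35 to 85 mm past the foot's outer face and within 28 mm of its middle line; the chest is level within 0.014 rad (0.8 degrees), less than 20 mm from where it stood, and everything is at rest (angle between chest's own z axis and vertical below 0.014 rad and distance of chest from where it was at the start of the episode below 0.02 m and y of wedge_tip in the frame of chest between -0.09 and -0.04 m and x of wedge_tip in the frame of chest between -0.108 and -0.052 m and contact force between wedge and chest above 0.1 N and height (world z) of wedge below 0.004 m and linear speed of each of chest, wedge below 0.01 m/s); the robot touches nothing.
It fails at once if the wedge is lifted off the bench (height (world z) of wedge above 0.012 m).
It fails at once if the chest is lifted (height (world z) of chest above 0.015 m).
It fails at once if the chest is shoved away by more than 35 mm (distance of chest from where it was at the start of the episode above 0.035 m).
It fails at once if the chisel, offcut, mallet or glue bottle is disturbed (moved over 20 mm) (distance of any of chisel, offcut, mallet, glue from where it was at the start of the episode above 0.02 m).
It also fails if it takes over 64 s, if anything falls off the work surface, if the arm or the gripper's body presses on something with over 40 N, if the wrist force passes 120 N, or if a joint passes its speed limit or range.

## Working session

There is one attempt and no reset: what is moved stays moved. The work goes in short steps, Python scripts to look and compute and a tool call to move; the robot and the scene stay as the last step left them, time stands still between calls to the robot, and variables do not carry over. Pictures are saved under pics/ and viewed, and the job is handed in when it is done.

Besides the shell and the picture viewer there is one more tool, called as name(argument=value, ...), one argument or row to a line, values as JSON. carry_out: Moves the arm, as the interface text tells. Its arguments: {"type":"object","properties":{"jaw":{"type":"array","items":{"type":"number"}},"dp":{"type":"array","items":{"type":"array","items":{"type":"number"}}},"twist":{"type":"array","items":{"type":"array","items":{"type":"number"}}},"newtons":{"type":"number"}},"required":["jaw","dp","twist"]}

```bash
ls; mkdir -p pics
python3 - <<'E'
from plant import *
import cv2
o=get_obs()
for k in o: print(k,o[k])
for n in("side","top","wrist"):
    print(n,get_calibration(n))
    cv2.imwrite(f"pics/{n}0.png",get_image(n)[:,:,::-1])
E
```

```text
pics
time_s 0.0
q [ 7.07596153e+01  1.80011362e+01 -2.75423735e+00  6.93407102e+01
  5.54487392e-05  9.00021162e+01]
dq [ 0.01323845 -0.06678272  0.0156323  -0.11266786 -0.07349715  0.03670833]
effort [-1.64317455e-03 -5.39589608e+01  3.39747798e+01  1.95669592e-02
 -1.05945960e-04  1.98781015e-05]
eef_pos [197.52678562 565.93593219 230.4664693 ]
eef_rot [[-9.44132163e-01  3.29566614e-01 -5.53531890e-04]
 [ 3.29567079e-01  9.44130835e-01 -1.58299015e-03]
 [ 9.05821835e-07 -1.67697780e-03 -9.99998594e-01]]
force [0.02029849 0.21308505 0.04900645]
wrist_torque [ 0.02082767 -0.00958622 -0.00142368]
finger_gap 85.3214599718837
side {'intrinsics': array([[378.43644518,   0.        , 254.88840443],
       [  0.        , 378.43644518, 189.25458155],
       [  0.        ,   0.        ,   1.        ]]), 'origin': array([ 482.61540947, -725.9037762 ,  792.91627269]), 'orientation': array([[ 0.98805328,  0.1009842 , -0.11641696],
       [-0.15387483,  0.68838673, -0.70883443],
       [ 0.00855881,  0.71827982,  0.69570169]])}
top {'intrinsics': array([[378.79997244,   0.        , 251.88930205],
[... 195 characters left out ...]
19972962e-03,  9.86947552e-01, -1.60987239e-01],
       [-9.99991047e-01, -4.22844648e-03,  1.64218716e-04],
       [-5.18650663e-04,  1.60986487e-01,  9.86956474e-01]])}
wrist {'intrinsics': array([[297.31863964,   0.        , 257.52039046],
       [  0.        , 297.31863964, 188.64223939],
       [  0.        ,   0.        ,   1.        ]]), 'hand_eye': array([[-5.50910803e-04,  9.62434636e-01,  2.71512924e-01,
         6.84385877e+01],
       [ 9.99999848e-01,  5.29799714e-04,  1.51054041e-04,
        -7.26747805e-01],
       [ 1.53217125e-06,  2.71512966e-01, -9.62434782e-01,
        -1.43552340e+02],
       [ 0.00000000e+00,  0.00000000e+00,  0.00000000e+00,
         1.00000000e+00]])}
```

View pics/side0.png

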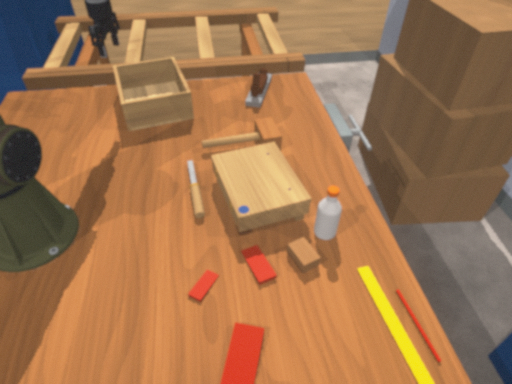

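View pics/top0.png

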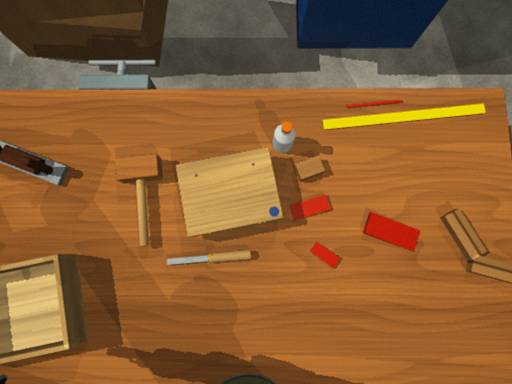

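View pics/wrist0.png

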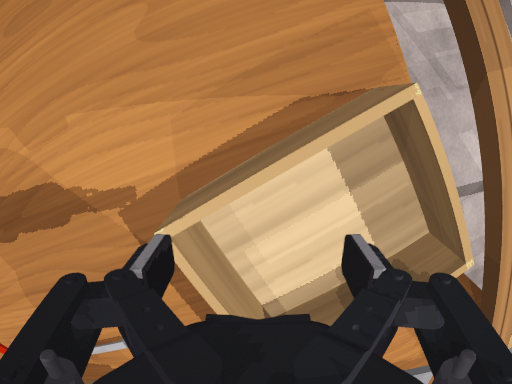

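The side view shows the chest with its blue dot at (243,209) and the candidate wedge at (259,265). In the top view they are at (274,211) and (311,206). A small red decoy is at (326,254) and a large one at (391,230). The chisel, offcut, mallet and glue are all near the chest. Next I measure by ray casting.

```bash
cat > h.py <<'E'
from plant import *
import numpy as np, cv2
def ray(n,uv,cal=None):
    c=cal or get_calibration(n); K=c["intrinsics"]
    d=np.linalg.inv(K)@np.array([uv[0],uv[1],1.0]); d=np.array([d[0],-d[1],-d[2]])
    return np.array(c["origin"]),np.array(c["orientation"])@d
def onz(n,uv,z):
    o,d=ray(n,uv); return o+d*(z-o[2])/d[2]
def tri(a,ua,b,ub):
    o1,d1=ray(a,ua);o2,d2=ray(b,ub)
    s=np.linalg.lstsq(np.c_[d1,-d2],o2-o1,rcond=None)[0]
    p,q=o1+s[0]*d1,o2+s[1]*d2
    return (p+q)/2,np.linalg.norm(p-q)
def mask(im,col):
    h=cv2.cvtColor(im,cv2.COLOR_RGB2HSV)
    if col=="red": return (((h[...,0]<6)|(h[...,0]>174))&(h[...,1]>180)&(h[...,2]>90)).astype(np.uint8)
    if col=="blue": return ((h[...,0]>105)&(h[...,0]<130)&(h[...,1]>130)&(h[...,2]>80)).astype(np.uint8)
def blobs(im,col,lo=15):
    cs,_=cv2.findContours(mask(im,col),cv2.RETR_EXTERNAL,cv2.CHAIN_APPROX_NONE)
    return [c for c in cs if cv2.contourArea(c)>lo]
def cen(c):
    m=cv2.moments(c); return np.array([m["m10"]/m["m00"],m["m01"]/m["m00"]])
E
python3 - <<'E'
from h import *
np.set_printoptions(precision=1,suppress=True)
D={}
for n in("side","top"):
    im=cv2.imread(f"pics/{n}0.png")[:,:,::-1].copy()
    for col in("red","blue"):
        for c in blobs(im,col):
            u=cen(c)
            if col=="blue":
                p=onz(n,u,88)
                if cv2.contourArea(c)<200: print(n,"blue",u,cv2.contourArea(c),p); 
            else:
                r=cv2.minAreaRect(c); w=np.array([onz(n,b,4)[:2] for b in cv2.boxPoints(r)])
                print(n,"red",u,cv2.contourArea(c),np.linalg.norm(w-np.roll(w,1,0),axis=1)[:2]); print(w.ravel())
    if n=="top":
        big=cv2.resize(im[130:250,160:340],None,fx=4,fy=4,interpolation=cv2.INTER_CUBIC)
        cv2.imwrite("pics/top_crop.png",big[:,:,::-1])
    else:
        big=cv2.resize(im[130:300,180:350],None,fx=3.5,fy=3.5,interpolation=cv2.INTER_CUBIC)
        cv2.imwrite("pics/side_crop.png",big[:,:,::-1])
E
```

```text
side red [242.8 355.2] 1695.5 [ 61.3 128. ]
[ 464.9 -451.4  504.2 -329.7  568.4 -354.4  522.6 -472.2]
side red [419.5 327.9] 112.0 [165.2   7. ]
[ 890.9 -311.5  897.4 -309.   913.1 -474.1  907.4 -475.8]
side red [202.9 285.4] 352.0 [32.9 80.3]
[ 407.8 -246.2  454.8 -181.2  478.8 -206.7  431.1 -269.3]
side red [258.6 264.4] 572.5 [105.9  50.1]
[ 543.3 -145.8  587.4 -122.1  618.6 -226.3  577.  -246.2]
side blue [74.5 55.9] 33.5 [-20.8 891.6  88. ]
top red [325.  254.4] 294.5 [81.1 33.4]
[ 454.2 -181.1  480.8 -201.5  432.3 -266.8  406.1 -246.3]
top red [391.2 231.2] 1085.0 [153.9  65.2]
[ 506.3 -335.1  566.2 -360.8  510.  -505.4  451.  -478.7]
top red [309.9 207. ] 508.0 [ 44.7 110.4]
[ 586.5 -125.4  617.8 -231.2  574.3 -242.6  543.4 -137.4]
top red [374.5 103.1] 74.0 [  8.1 168.6]
[ 897.2 -307.8  914.4 -475.5  906.3 -475.7  889.  -308.2]
top blue [273.6 211. ] 45.0 [559.9 -72.8  88. ]
```

View pics/top_crop.png

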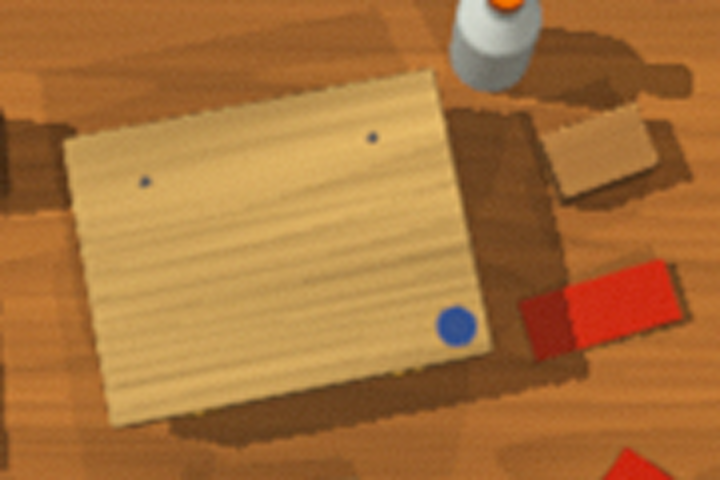

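View pics/side_crop.png

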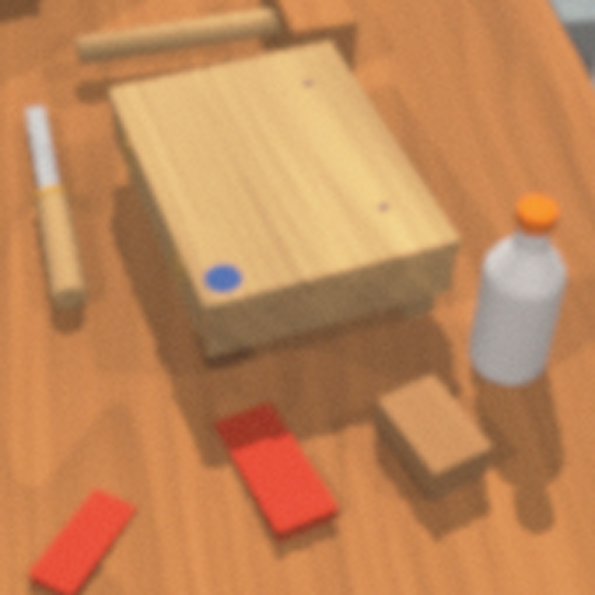

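Run:
```python
from h import *
np.set_printoptions(precision=1,suppress=True)
im=cv2.imread("pics/top0.png")[:,:,::-1].copy()
h=cv2.cvtColor(im,cv2.COLOR_RGB2HSV)
m=((h[...,0]>13)&(h[...,0]<28)&(h[...,2]>135)&(h[...,1]<170)).astype(np.uint8)*255
sub=np.zeros_like(m); sub[140:242,165:290]=m[140:242,165:290]
sub=cv2.morphologyEx(sub,cv2.MORPH_CLOSE,np.ones((5,5))); sub=cv2.morphologyEx(sub,cv2.MORPH_OPEN,np.ones((7,7)))
c=max(cv2.findContours(sub,0,1)[0],key=cv2.contourArea)
r=cv2.minAreaRect(c); b=cv2.boxPoints(r); print(b)
w=np.array([onz("top",p,88) for p in b]); print(w); print(np.linalg.norm(w-np.roll(w,1,0),axis=1))
man=[(65,142),(433,71),(492,350),(113,426)]
w2=np.array([onz("top",(x/4+160-.375,y/4+130-.375),88) for x,y in man]); print(w2); print(np.linalg.norm(w2-np.roll(w2,1,0),axis=1), w2.mean(0))
e=w2[0]-w2[1]; print("chest y dir",np.degrees(np.arctan2(e[1],e[0])), np.degrees(np.arctan2(*(w2[3]-w2[2])[[1,0]])))
e=w2[1]-w2[2]; print("chest x dir",np.degrees(np.arctan2(e[1],e[0])))
# dot two views
us=np.array([223/3.5+180-.36,278/3.5+130-.36]); ut=np.array([273.6,211.0]); print("dot tri",tri("side",us,"top",ut), onz("side",us,88))
# wedge corners top view crop: thin (521,300),(540,361) z3 ; thick (664,260),(684,320) z14
man=[(521,300),(540,361),(684,320),(664,260)]
P=np.array([onz("top",(x/4+160-.375,y/4+130-.375),z) for (x,y),z in zip(man,(3,3,14,14))]); print(P)
t=(P[0]+P[1])/2;k=(P[2]+P[3])/2; print("tip",t,"back",k,np.linalg.norm((t-k)[:2]),np.linalg.norm((P[0]-P[1])[:2]),np.degrees(np.arctan2(t[1]-k[1],t[0]-k[0])))
# side crop: thin (217,425),(270,403) ; thick top (336,508),(281,531)?
man=[(270,403),(217,425),(279,520),(333,496)]
P=np.array([onz("side",(x/3.5+180-.36,y/3.5+130-.36),z) for (x,y),z in zip(man,(3,3,14,14))]); print(P)
t=(P[0]+P[1])/2;k=(P[2]+P[3])/2; print("tip",t,"back",k,np.degrees(np.arctan2(t[1]-k[1],t[0]-k[0])))
```

```text
[[172.9 164.4]
 [268.5 145.3]
 [282.9 217.6]
 [187.3 236.7]]
[[690.9 204.8  88. ]
 [744.6 -60.9  88. ]
 [541.8 -97.8  88. ]
 [491.4 160.1  88. ]]
[204.5 271.1 206.1 262.8]
[[688.9 196.5  88. ]
 [738.6 -59.2  88. ]
 [543.1 -97.1  88. ]
 [493.  158.7  88. ]]
[199.5 260.5 199.1 260.6] [615.9  49.7  88. ]
chest y dir 101.00490057581659 101.08954867188405
chest x dir 10.957410131343652
dot tri (array([560.4, -72.9,  85.9]), np.float64(0.5391410037077917)) [560.5 -74.9  88. ]
[[ 587.9 -126.     3. ]
 [ 542.8 -139.     3. ]
 [ 571.4 -243.4   14. ]
 [ 615.7 -230.4   14. ]]
tip [ 565.4 -132.5    3. ] back [ 593.5 -236.9   14. ] 108.13904998542607 46.95325010515748 105.07633922413498
[[ 587.7 -127.3    3. ]
 [ 546.1 -141.4    3. ]
 [ 576.6 -234.6   14. ]
 [ 616.6 -221.3   14. ]]
tip [ 566.9 -134.4    3. ] back [ 596.6 -227.9   14. ] 107.64489584660284
```

carry_out(
  jaw=[0,0,0,0,0,0,0,0],
  dp=[
    [-0.553,-0.484,0],
    [-0.553,-0.484,0],
    [-0.553,-0.484,0],
    [-0.553,-0.484,0],
    [-0.553,-0.484,0],
    [-0.553,-0.484,0],
    [-0.553,-0.484,0],
    [-0.553,-0.484,0],
  ],
  twist=[
    [0,0,60],
    [0,0,60],
    [0,0,60],
    [0,0,60],
    [0,0,60],
    [0,0,60],
    [0,0,60],
    [0,0,60],
  ],
  newtons=40,
)

```text
time_s: 0.82
eef_pos: [362.5, 274.6, 231.2]
eef_rot: [[-0.227, 0.974, 0.0], [0.974, 0.227, -0.0], [-0.0, 0.0, -1.0]]
force: [0.8, 1.1, -0.2]
finger_gap: -0.1
```

carry_out(
  jaw=[0,0,0,0,0,0,0,0],
  dp=[
    [-0.386,0.111,0.04],
    [-0.386,0.111,0.04],
    [-0.386,0.111,0.04],
    [-0.386,0.111,0.04],
    [-0.386,0.111,0.04],
    [-0.386,0.111,0.04],
    [-0.386,0.111,0.04],
    [-0.386,0.111,0.04],
  ],
  twist=[
    [0,0,2.5],
    [0,0,2.5],
    [0,0,2.5],
    [0,0,2.5],
    [0,0,2.5],
    [0,0,2.5],
    [0,0,2.5],
    [0,0,2.5],
  ],
)

```text
time_s: 1.48
eef_pos: [526.0, -14.2, 198.0]
eef_rot: [[-0.19, 0.982, 0.0], [0.982, 0.19, 0.0], [0.0, 0.0, -1.0]]
force: [0.9, -0.0, 0.2]
finger_gap: -0.3
```

carry_out(
  jaw=[0,0,0],
  dp=[
    [0,0,0],
    [0,0,0],
    [0,0,0],
  ],
  twist=[
    [0,0,0],
    [0,0,0],
    [0,0,0],
  ],
)

```text
time_s: 1.73
eef_pos: [525.0, -12.1, 197.8]
eef_rot: [[-0.189, 0.982, -0.001], [0.982, 0.189, 0.0], [0.001, -0.001, -1.0]]
force: [0.2, 0.0, 0.1]
finger_gap: -0.1
```

```bash
cat >> h.py <<'E'
def plan(target,headY=None):
    o=get_obs(); R=np.array(o["eef_rot"]); d=R.T@(np.array(target)-o["eef_pos"])
    h=np.degrees(np.arctan2(R[1,1],R[0,1])); print("pos",np.round(o["eef_pos"],1),"headY",round(h,2),"force",np.round(o["force"],2),"dp",np.round(d,1),"twz",None if headY is None else round(h-headY,2))
E
python3 - <<'E'
from h import *
plan([560,-73,130],11)
o=get_obs();print(o["time_s"],np.round(o["eef_rot"],3).tolist())
cv2.imwrite("pics/w1.png",get_image("wrist")[:,:,::-1])
cv2.imwrite("pics/s1.png",cv2.resize(get_image("side")[100:300,150:350],None,fx=3,fy=3,interpolation=cv2.INTER_CUBIC)[:,:,::-1])
E
```

```text
pos [525.  -12.1 197.8] headY 10.92 force [0.2  0.02 0.09] dp [-66.5  22.9  67.8] twz -0.08
1.7333 [[-0.189, 0.982, -0.001], [0.982, 0.189, 0.0], [0.001, -0.001, -1.0]]
```

View pics/w1.png

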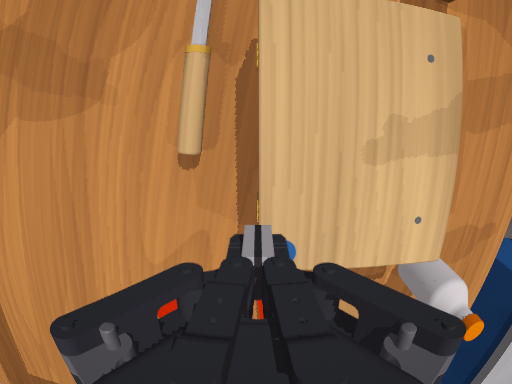

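View pics/s1.png

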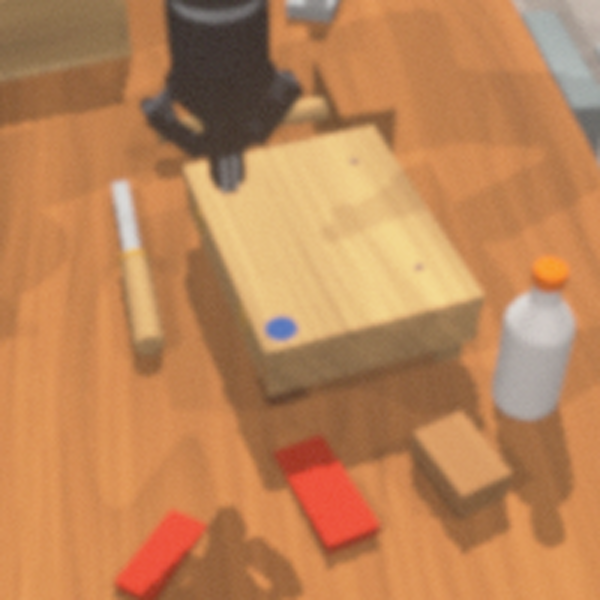

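The wrist view shows the dot at about (290,250), just past the shut fingertips. The side view shows the dot at crop position (281,328). I move above the dot.

carry_out(
  jaw=[0,0,0,0,0],
  dp=[
    [-0.03,0.01,0.02],
    [-0.0665,0.023,0.05],
    [-0.0665,0.023,0.09],
    [-0.0665,0.023,0.09],
    [-0.0665,0.023,0.09],
  ],
  twist=[
    [0,0,0],
    [0,0,0],
    [0,0,0],
    [0,0,0],
    [0,0,0],
  ],
)

```text
time_s: 2.25
eef_pos: [558.0, -71.6, 106.2]
eef_rot: [[-0.191, 0.981, -0.006], [0.982, 0.191, 0.001], [0.002, -0.006, -1.0]]
force: [-0.6, -0.2, 0.5]
finger_gap: 0.0
```

Run:
```python
from h import *
plan([560,-73,88],11)
cv2.imwrite("pics/s2.png",cv2.resize(get_image("side")[130:280,180:330],None,fx=4,fy=4,interpolation=cv2.INTER_CUBIC)[:,:,::-1])
```

```text
pos [558.  -71.6 106.2] headY 11.04 force [-0.65 -0.23  0.51] dp [-1.8  1.8 18.2] twz 0.04
```

View pics/s2.png

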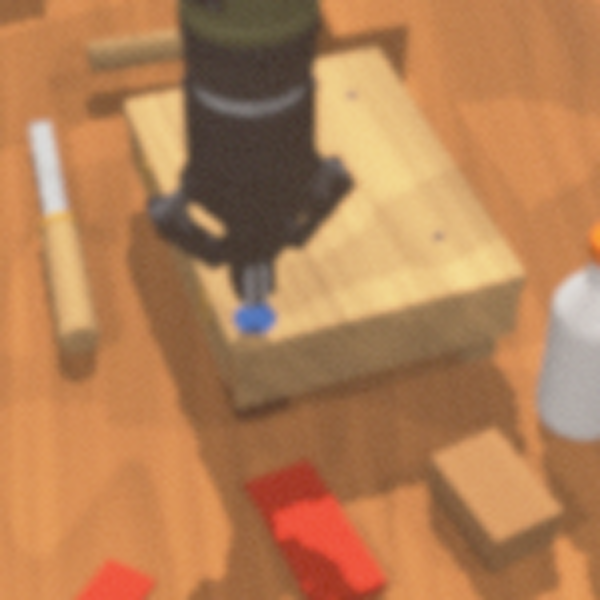

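The fingertips hang directly over the dot at crop position (255,318). I lower in small steps.

carry_out(
  jaw=[0,0,0,0],
  dp=[
    [-0.001,0.001,0.008],
    [-0.001,0.001,0.014],
    [-0.001,0.001,0.017],
    [-0.001,0.001,0.017],
  ],
  twist=[
    [0,0,0],
    [0,0,0],
    [0,0,0],
    [0,0,0],
  ],
)

```text
time_s: 2.63
eef_pos: [561.9, -73.3, 91.4]
eef_rot: [[-0.191, 0.982, 0.0], [0.982, 0.191, 0.0], [-0.0, 0.0, -1.0]]
force: [0.8, 1.0, -0.4]
finger_gap: -0.3
```

carry_out(
  jaw=[0,0,0,0],
  dp=[
    [0,0,0.001],
    [0,0,0.002],
    [0,0,0.002],
    [0,0,0.002],
  ],
  twist=[
    [0,0,0],
    [0,0,0],
    [0,0,0],
    [0,0,0],
  ],
)

```text
time_s: 2.97
eef_pos: [562.0, -73.8, 89.4]
eef_rot: [[-0.19, 0.982, 0.0], [0.982, 0.19, -0.0], [-0.0, 0.0, -1.0]]
force: [0.6, -0.3, 0.1]
finger_gap: 0.2
```

carry_out(
  jaw=[0,0,0,0],
  dp=[
    [0,0,0.001],
    [0,0,0.002],
    [0,0,0.003],
    [0,0,0.003],
  ],
  twist=[
    [0,0,0],
    [0,0,0],
    [0,0,0],
    [0,0,0],
  ],
)

```text
time_s: 3.3
eef_pos: [561.9, -74.2, 86.3]
eef_rot: [[-0.19, 0.982, -0.0], [0.982, 0.19, -0.001], [-0.001, -0.0, -1.0]]
force: [0.2, -2.2, 3.8]
finger_gap: 0.0
```

carry_out(
  jaw=[0,0,0,0],
  dp=[
    [0,0,0.001],
    [0,0,0.002],
    [0,0,0.003],
    [0,0,0.003],
  ],
  twist=[
    [0,0,0],
    [0,0,0],
    [0,0,0],
    [0,0,0],
  ],
)

```text
time_s: 3.63
eef_pos: [561.9, -74.0, 83.1]
eef_rot: [[-0.19, 0.982, -0.0], [0.982, 0.19, -0.0], [-0.0, -0.0, -1.0]]
force: [-2.1, -2.7, 2.9]
finger_gap: 0.4
```

carry_out(
  jaw=[0,0,0,0,0],
  dp=[
    [0,0,0.001],
    [0,0,0.001],
    [0,0,0.001],
    [0,0,0.001],
    [0,0,0.001],
  ],
  twist=[
    [0,0,0],
    [0,0,0],
    [0,0,0],
    [0,0,0],
    [0,0,0],
  ],
)

```text
time_s: 4.05
eef_pos: [562.0, -73.8, 82.3]
eef_rot: [[-0.19, 0.982, 0.0], [0.982, 0.19, 0.0], [0.0, 0.0, -1.0]]
force: [-1.0, -1.5, 3.2]
finger_gap: 0.2
```

Run:
```python
from h import *
plan([560,-73,88],11)
cv2.imwrite("pics/s3.png",cv2.resize(get_image("side")[130:280,180:330],None,fx=4,fy=4,interpolation=cv2.INTER_CUBIC)[:,:,::-1])
```

```text
pos [562.  -73.8  82.3] headY 10.97 force [-0.97 -1.45  3.19] dp [ 1.1 -1.8 -5.7] twz -0.03
```

View pics/s3.png

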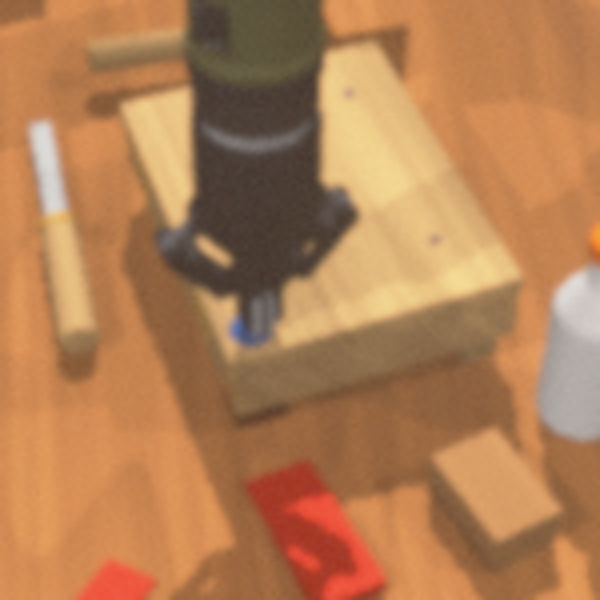

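The chest is tilted, with its front edge down and the fingers on the dot at crop position (255,330). I release and move behind the wedge.

carry_out(
  jaw=[0,0,0,0,0,0,0,0],
  dp=[
    [0,0,-0.003],
    [0,0,-0.01],
    [0,0,-0.04],
    [-0.03,0,-0.05],
    [-0.07,0,-0.05],
    [-0.11,0,-0.05],
    [-0.15,0,-0.05],
    [-0.19,0.001,-0.05],
  ],
  twist=[
    [0,0,0],
    [0,0,0],
    [0,0,0],
    [0,0,0],
    [0,0,0],
    [0,0,0],
    [0,0,0],
    [0,0,0],
  ],
)

```text
time_s: 4.77
eef_pos: [599.5, -261.6, 133.0]
eef_rot: [[-0.191, 0.982, 0.001], [0.982, 0.191, 0.0], [0.0, 0.001, -1.0]]
force: [1.4, -0.5, -0.8]
finger_gap: 0.1
```

carry_out(
  jaw=[0.15,0.15,0.15,0.15],
  dp=[
    [-0.015,0.005,0],
    [-0.015,0.005,0],
    [-0.015,0.005,0],
    [-0.015,0.005,0],
  ],
  twist=[
    [0,0,0],
    [0,0,0],
    [0,0,0],
    [0,0,0],
  ],
)

```text
time_s: 5.1
eef_pos: [606.5, -273.0, 132.1]
eef_rot: [[-0.191, 0.982, -0.001], [0.982, 0.191, 0.001], [0.001, -0.0, -1.0]]
force: [-0.1, 0.2, 0.3]
finger_gap: 13.1
```

Run:
```python
from h import *
plan([595,-237,10],11)
print(get_obs()["finger_gap"])
for n in("wrist","side","top"):
    im=get_image(n); cv2.imwrite(f"pics/{n}4.png",im[:,:,::-1])
s=cv2.imread("pics/side4.png"); t=cv2.imread("pics/top4.png")
cv2.imwrite("pics/s4.png",cv2.resize(s[130:280,180:330],None,fx=4,fy=4,interpolation=cv2.INTER_CUBIC))
cv2.imwrite("pics/t4.png",cv2.resize(t[130:250,160:340],None,fx=4,fy=4,interpolation=cv2.INTER_CUBIC))
```

```text
pos [ 606.5 -273.   132.1] headY 10.99 force [-0.14  0.23  0.31] dp [ 37.4  -4.4 122.2] twz -0.01
13.144062648585354
```

View pics/wrist4.png

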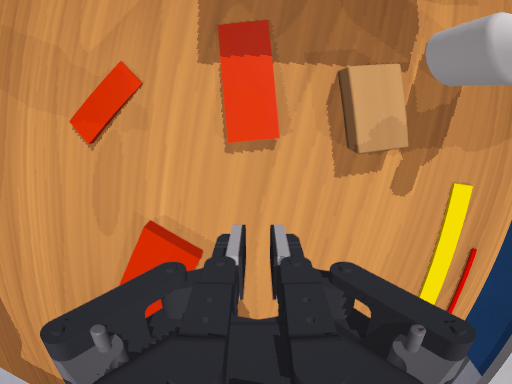

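View pics/s4.png

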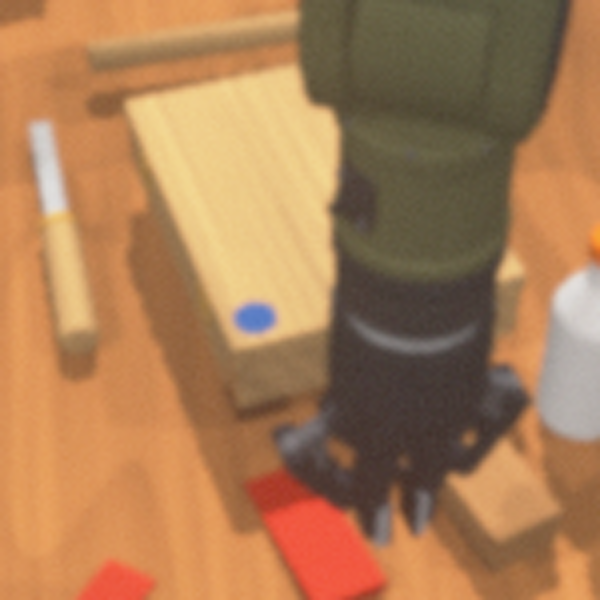

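View pics/t4.png

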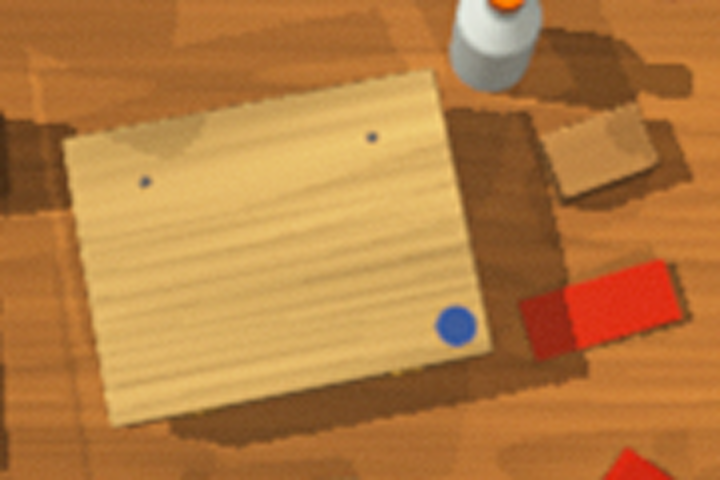

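The chest is back level and unmoved, with the dot at (457,326) in the top crop as before. The wrist view shows the wedge unoccluded: thin end at (219,25)–(269,19), thick end at (228,143)–(279,139). I cross-check its pose with the wrist rays.

```bash
cat >> h.py <<'E'
def wray(uv):
    c=get_calibration("wrist");K=c["intrinsics"];H=np.array(c["hand_eye"])
    x=(uv[0]-K[0,2])/K[0,0];y=(uv[1]-K[1,2])/K[1,1];th=np.hypot(x,y);s=np.sin(th)/th if th>1e-9 else 1
    d=np.array([x*s,-y*s,-np.cos(th)])
    o=get_obs();R=np.array(o["eef_rot"]);p=np.array(o["eef_pos"])
    return p+R@H[:3,3],R@(H[:3,:3]@d)
def wonz(uv,z):
    o,d=wray(uv);return o+d*(z-o[2])/d[2]
E
python3 - <<'E'
from h import *
np.set_printoptions(precision=1,suppress=True)
P=np.array([wonz(u,z) for u,z in(((219,25),3),((269,19),3),((279,136),14),((228,140),14))]);print(P)
t=(P[0]+P[1])/2;k=(P[2]+P[3])/2;print(t,k,np.linalg.norm((t-k)[:2]),np.linalg.norm((P[0]-P[1])[:2]),np.linalg.norm((P[2]-P[3])[:2]),np.degrees(np.arctan2(t[1]-k[1],t[0]-k[0])))
# offcut corners
for u in((338,70),(404,66),(408,152),(354,152)): print(wonz(u,35))
# wedge pose in chest frame
a=np.radians(11);R=np.array([[np.cos(a),np.sin(a)],[-np.sin(a),np.cos(a)]]);C=np.array([616.,50])
for q in (t,k): print("chest frame",R@(q[:2]-C))
print(R@(np.array([565.4,-132.5])-C),R@(np.array([593.5,-236.9])-C))
E
```

```text
[[ 544.2 -135.8    3. ]
 [ 587.9 -122.     3. ]
 [ 617.1 -227.3   14. ]
 [ 573.5 -239.3   14. ]]
[ 566.  -128.9    3. ] [ 595.3 -233.3   14. ] 108.40256787363936 45.86636876655617 45.233468764618884 105.65381490539713
[ 651.7 -161.3   35. ]
[ 709.8 -140.2   35. ]
[ 732.  -213.4   35. ]
[ 680.6 -225.2   35. ]
chest frame [ -83.2 -166.1]
chest frame [ -74.4 -274.1]
[ -84.5 -169.5] [ -76.8 -277.3]
```

Wrist and top views agree within about 4 mm. In the chest frame the tip is at (-84,-168) and the back at (-76,-275), skewed about 4.4°. The tool axes are now aligned with the chest axes, so pushing with two slightly parted fingers will square the wedge up. I descend behind it.

carry_out(
  jaw=[0.15,0.15,0.15,0.15,0.15,0.15,0.15],
  dp=[
    [0.003,-0.008,0.03],
    [0.003,-0.008,0.06],
    [0.003,-0.008,0.09],
    [0.003,-0.008,0.11],
    [0.003,-0.008,0.12],
    [0.003,-0.008,0.12],
    [0.003,-0.008,0.12],
  ],
  twist=[
    [0,0,0],
    [0,0,0],
    [0,0,0],
    [0,0,0],
    [0,0,0],
    [0,0,0],
    [0,0,0],
  ],
)

```text
time_s: 5.83
eef_pos: [598.6, -272.0, 12.8]
eef_rot: [[-0.191, 0.982, -0.0], [0.982, 0.191, 0.0], [0.0, -0.0, -1.0]]
force: [-0.6, 0.4, 0.7]
finger_gap: 12.6
```

```bash
cat >> h.py <<'E'
A=np.radians(11);RC=np.array([[np.cos(A),np.sin(A)],[-np.sin(A),np.cos(A)]]);C0=np.array([616.,50])
def cf(p): return np.round(RC@(np.array(p)[:2]-C0),1)
E
python3 - <<'E'
from h import *
o=get_obs();print(o["time_s"],cf(o["eef_pos"]),o["eef_pos"],o["force"],o["finger_gap"])
im=get_image("wrist"); cv2.imwrite("pics/w5.png",im[:,:,::-1])
im=get_image("side"); cv2.imwrite("pics/s5.png",cv2.resize(im[160:310,190:340],None,fx=4,fy=4,interpolation=cv2.INTER_CUBIC)[:,:,::-1])
E
```

```text
5.8333 [ -78.5 -312.7] [ 598.60955572 -271.96102752   12.75977465] [-0.5587682   0.43991243  0.65901303] 12.648642785462112
```

View pics/w5.png

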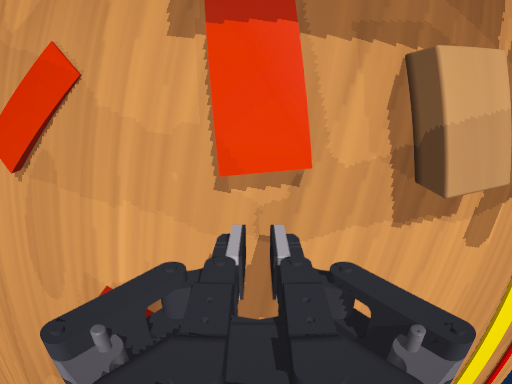

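View pics/s5.png

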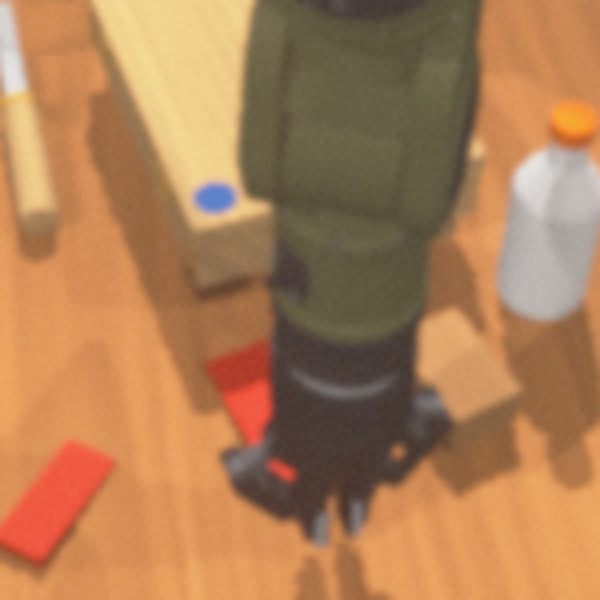

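carry_out(
  jaw=[0.15,0.15,0.15,0.15,0.15,0.15,0.15,0.15],
  dp=[
    [0,0,0.004],
    [0,0,0.008],
    [0.006,0,0.008],
    [0.012,0,0.008],
    [0.018,0,0.008],
    [0.024,0,0.008],
    [0.03,0,0.008],
    [0.036,0,0.008],
  ],
  twist=[
    [0,0,0],
    [0,0,0],
    [0,0,0],
    [0,0,0],
    [0,0,0],
    [0,0,0],
    [0,0,0],
    [0,0,0],
  ],
)

```text
time_s: 6.6
eef_pos: [591.5, -236.4, 4.4]
eef_rot: [[-0.191, 0.982, 0.0], [0.982, 0.191, -0.0], [-0.0, 0.0, -1.0]]
force: [0.5, -1.0, 0.6]
finger_gap: 12.5
```

Run:
```python
from h import *
o=get_obs();print(o["time_s"],cf(o["eef_pos"]),o["eef_pos"],o["force"],o["finger_gap"])
im=get_image("wrist"); cv2.imwrite("pics/w6.png",im[:,:,::-1])
```

```text
6.6 [ -78.7 -276.4] [ 591.50700712 -236.38103882    4.4032746 ] [ 0.50536749 -0.95649773  0.64910461] 12.471897442948944
```

View pics/w6.png

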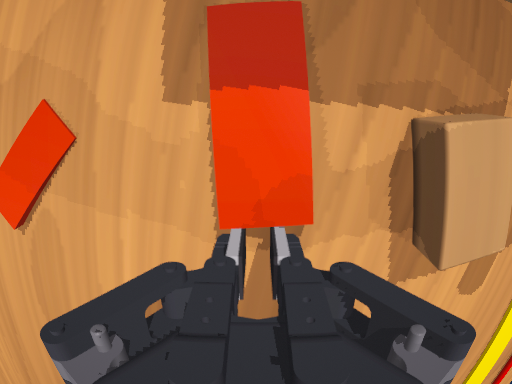

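The fingers touch the wedge back at row 228 and the wedge has already squared up to about 2°. I keep pushing.

Run:
```python
from h import *
for u,z in(((207,6),3),((302,2),3),((219,227),14),((313,222),14)): print(cf(wonz(u,z)))
```

```text
[-103.7 -155.2]
[ -57.1 -153.2]
[ -97.8 -264.6]
[ -51.7 -262.1]
```

carry_out(
  jaw=[0.15,0.15,0.15,0.15,0.15,0.15,0.15,0.15],
  dp=[
    [0.006,0,0],
    [0.012,0,0],
    [0.018,0,0],
    [0.024,0,0],
    [0.03,0,0],
    [0.036,0,0],
    [0.042,0,0],
    [0.048,0,0],
  ],
  twist=[
    [0,0,0],
    [0,0,0],
    [0,0,0],
    [0,0,0],
    [0,0,0],
    [0,0,0],
    [0,0,0],
    [0,0,0],
  ],
)

```text
time_s: 7.32
eef_pos: [582.3, -189.4, 4.3]
eef_rot: [[-0.19, 0.982, 0.0], [0.982, 0.19, -0.0], [-0.0, 0.0, -1.0]]
force: [0.2, 0.3, 0.4]
finger_gap: 12.4
```

Run:
```python
from h import *
o=get_obs();print(o["time_s"],cf(o["eef_pos"]),o["eef_pos"],o["force"],o["finger_gap"])
im=get_image("wrist"); cv2.imwrite("pics/w7.png",im[:,:,::-1])
im=get_image("top"); cv2.imwrite("pics/t7.png",cv2.resize(im[130:250,160:340],None,fx=4,fy=4,interpolation=cv2.INTER_CUBIC)[:,:,::-1])
```

```text
7.3167 [ -78.7 -228.6] [ 582.32820512 -189.44899143    4.28469535] [0.20444293 0.34858901 0.3840143 ] 12.439716026518788
```

View pics/w7.png

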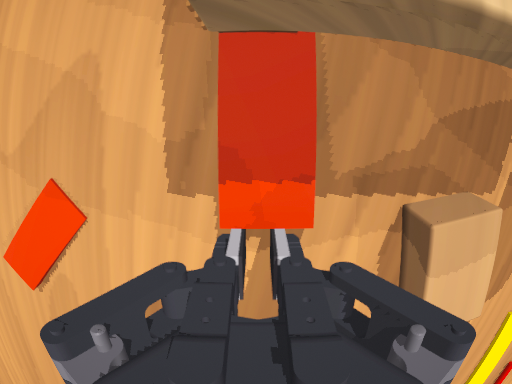

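View pics/t7.png

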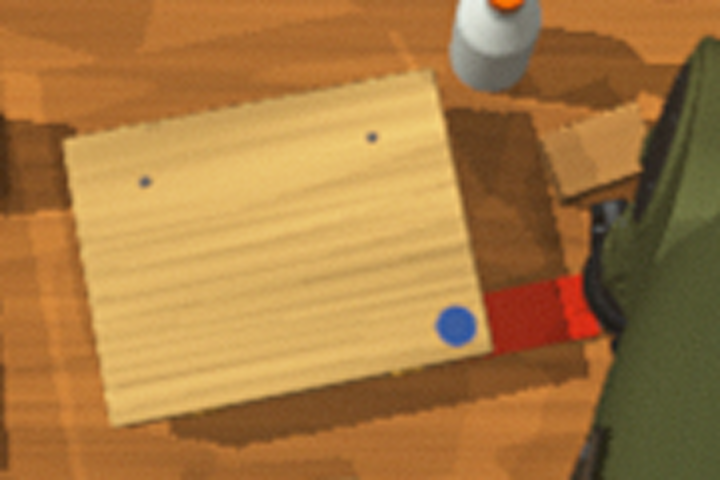

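The wedge is now square to the chest and entering under the lid edge. No contact yet, so I push on more slowly.

carry_out(
  jaw=[0.15,0.15,0.15,0.15,0.15,0.15,0.15,0.15],
  dp=[
    [0.003,0,0],
    [0.006,0,0],
    [0.009,0,0],
    [0.012,0,0],
    [0.015,0,0],
    [0.018,0,0],
    [0.021,0,0],
    [0.023,0,0],
  ],
  twist=[
    [0,0,0],
    [0,0,0],
    [0,0,0],
    [0,0,0],
    [0,0,0],
    [0,0,0],
    [0,0,0],
    [0,0,0],
  ],
)

```text
time_s: 8.08
eef_pos: [578.0, -167.1, 4.3]
eef_rot: [[-0.19, 0.982, -0.0], [0.982, 0.19, 0.0], [0.0, -0.0, -1.0]]
force: [0.0, 0.1, -0.3]
finger_gap: 13.1
```

carry_out(
  jaw=[0.15,0.15,0.15,0.15],
  dp=[
    [0.001,0,0],
    [0.002,0,0],
    [0.002,0,0],
    [0.002,0,0],
  ],
  twist=[
    [0,0,0],
    [0,0,0],
    [0,0,0],
    [0,0,0],
  ],
)

```text
time_s: 8.42
eef_pos: [577.7, -165.4, 4.2]
eef_rot: [[-0.19, 0.982, -0.0], [0.982, 0.19, 0.0], [0.0, -0.0, -1.0]]
force: [0.1, -0.3, -0.1]
finger_gap: 12.7
```

carry_out(
  jaw=[0.15,0.15,0.15,0.15],
  dp=[
    [0.001,0,0],
    [0.002,0,0],
    [0.002,0,0],
    [0.002,0,0],
  ],
  twist=[
    [0,0,0],
    [0,0,0],
    [0,0,0],
    [0,0,0],
  ],
)

```text
time_s: 8.75
eef_pos: [577.3, -163.5, 4.3]
eef_rot: [[-0.19, 0.982, 0.0], [0.982, 0.19, 0.0], [0.0, 0.0, -1.0]]
force: [0.9, -0.4, -0.4]
finger_gap: 12.7
```

carry_out(
  jaw=[0.15,0.15,0.15,0.15],
  dp=[
    [0.001,0,0],
    [0.002,0,0],
    [0.002,0,0],
    [0.002,0,0],
  ],
  twist=[
    [0,0,0],
    [0,0,0],
    [0,0,0],
    [0,0,0],
  ],
)

```text
time_s: 9.08
eef_pos: [576.9, -161.5, 4.3]
eef_rot: [[-0.19, 0.982, -0.0], [0.982, 0.19, 0.0], [0.0, -0.0, -1.0]]
force: [-0.3, 0.7, -0.3]
finger_gap: 12.7
```

carry_out(
  jaw=[0.15,0.15,0.15,0.15],
  dp=[
    [0.001,0,0],
    [0.002,0,0],
    [0.002,0,0],
    [0.002,0,0],
  ],
  twist=[
    [0,0,0],
    [0,0,0],
    [0,0,0],
    [0,0,0],
  ],
)

```text
time_s: 9.42
eef_pos: [576.5, -159.5, 4.3]
eef_rot: [[-0.19, 0.982, -0.0], [0.982, 0.19, 0.0], [0.0, -0.0, -1.0]]
force: [-0.8, 0.0, -0.1]
finger_gap: 12.9
```

Run:
```python
from h import *
o=get_obs();print(o["time_s"],cf(o["eef_pos"]),o["eef_pos"],o["force"],"push",-RC@o["force"][:2])
im=get_image("wrist"); cv2.imwrite("pics/w8.png",im[:,:,::-1])
o=get_obs();print("push",-RC@o["force"][:2])
```

```text
9.4167 [ -78.8 -198.1] [ 576.480938   -159.48602744    4.26368671] [-0.76092766  0.04736025 -0.12843825] push [ 0.73791052 -0.19168195]
push [-0.77034391 -0.0994062 ]
```

View pics/w8.png

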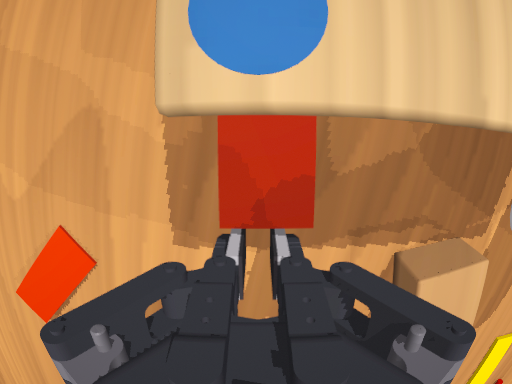

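The wedge is square, its back is still at row 228, and the force has not risen. I keep stepping in.

carry_out(
  jaw=[0.15,0.15,0.15],
  dp=[
    [0.001,0,0],
    [0.0015,0,0],
    [0.0015,0,0],
  ],
  twist=[
    [0,0,0],
    [0,0,0],
    [0,0,0],
  ],
)

```text
time_s: 9.72
eef_pos: [576.2, -158.0, 4.3]
eef_rot: [[-0.19, 0.982, -0.0], [0.982, 0.19, 0.0], [0.0, -0.0, -1.0]]
force: [-0.1, -0.0, -0.3]
finger_gap: 12.9
```

carry_out(
  jaw=[0.15,0.15,0.15],
  dp=[
    [0.001,0,0],
    [0.0015,0,0],
    [0.0015,0,0],
  ],
  twist=[
    [0,0,0],
    [0,0,0],
    [0,0,0],
  ],
)

```text
time_s: 9.97
eef_pos: [575.9, -156.5, 4.2]
eef_rot: [[-0.19, 0.982, -0.0], [0.982, 0.19, 0.0], [0.0, -0.0, -1.0]]
force: [0.5, 0.2, 0.1]
finger_gap: 12.9
```

carry_out(
  jaw=[0.15,0.15,0.15],
  dp=[
    [0.001,0,0],
    [0.0015,0,0],
    [0.0015,0,0],
  ],
  twist=[
    [0,0,0],
    [0,0,0],
    [0,0,0],
  ],
)

```text
time_s: 10.22
eef_pos: [575.8, -155.6, 4.3]
eef_rot: [[-0.19, 0.982, 0.0], [0.982, 0.19, -0.001], [-0.001, 0.0, -1.0]]
force: [-0.0, -2.8, -0.2]
finger_gap: 12.7
```

Resistance has started at about 2.8 N. I use finer steps now.

carry_out(
  jaw=[0.15,0.15,0.15],
  dp=[
    [0.0005,0,0],
    [0.0005,0,0],
    [0.0005,0,0],
  ],
  twist=[
    [0,0,0],
    [0,0,0],
    [0,0,0],
  ],
)

```text
time_s: 10.47
eef_pos: [575.8, -155.3, 4.4]
eef_rot: [[-0.19, 0.982, 0.0], [0.982, 0.19, -0.001], [-0.001, 0.0, -1.0]]
force: [0.6, -4.1, -1.7]
finger_gap: 12.8
```

Run:
```python
from h import *
for i in range(4):
    o=get_obs();print(o["time_s"],cf(o["eef_pos"]),"push",-RC@o["force"][:2])
    if i<3: get_image("top")
```

```text
10.4667 [ -78.6 -193.8] push [0.21234088 4.17533092]
10.5167 [ -78.7 -193.7] push [0.45930466 4.81849229]
10.5667 [ -78.6 -193.7] push [0.3486769  4.54897359]
10.6167 [ -78.7 -193.7] push [0.94085709 4.63817855]
```

It is snug at about 4.5 N. I back straight off and rise.

carry_out(
  jaw=[0.15,0.15,0.15,0.15,0.15,0.15,0.15,0.15],
  dp=[
    [-0.003,0,0],
    [-0.01,0,0],
    [-0.025,0,0],
    [-0.045,0,0],
    [-0.06,0,-0.02],
    [-0.065,0,-0.05],
    [-0.065,0,-0.085],
    [-0.065,0,-0.12],
  ],
  twist=[
    [0,0,0],
    [0,0,0],
    [0,0,0],
    [0,0,0],
    [0,0,0],
    [0,0,0],
    [0,0,0],
    [0,0,0],
  ],
)

```text
time_s: 11.28
eef_pos: [587.3, -219.7, 124.9]
eef_rot: [[-0.189, 0.982, -0.001], [0.982, 0.189, 0.001], [0.001, -0.001, -1.0]]
force: [0.8, 0.4, 0.1]
finger_gap: 13.0
```

carry_out(
  jaw=[0,0,0],
  dp=[
    [0,0,0],
    [0,0,0],
    [0,0,0],
  ],
  twist=[
    [0,0,0],
    [0,0,0],
    [0,0,0],
  ],
)

```text
time_s: 11.53
eef_pos: [587.8, -219.0, 124.0]
eef_rot: [[-0.19, 0.982, -0.0], [0.982, 0.19, 0.0], [0.0, 0.0, -1.0]]
force: [0.4, -0.1, -0.9]
finger_gap: -0.2
```

Run:
```python
from h import *
o=get_obs();print(o["time_s"],cf(o["eef_pos"]),o["eef_pos"],o["force"])
for n in("wrist","side","top"): cv2.imwrite(f"pics/{n}9.png",get_image(n)[:,:,::-1])
s=cv2.imread("pics/side9.png"); t=cv2.imread("pics/top9.png")
cv2.imwrite("pics/s9.png",cv2.resize(s[130:280,180:330],None,fx=4,fy=4,interpolation=cv2.INTER_CUBIC))
cv2.imwrite("pics/t9.png",cv2.resize(t[130:250,160:340],None,fx=4,fy=4,interpolation=cv2.INTER_CUBIC))
for f in("pics/top0.png","pics/top9.png"):
    for c in blobs(cv2.imread(f)[:,:,::-1].copy(),"blue"):
        if cv2.contourArea(c)<200 and cen(c)[0]<400: print(f,cen(c),onz("top",cen(c),88))
```

```text
11.5333 [ -79.  -258.7] [ 587.81529314 -219.02650505  123.9806807 ] [ 0.35637441 -0.07604262 -0.89365709]
pics/top0.png [273.58518519 211.        ] [559.92585191 -72.77591771  88.        ]
pics/top9.png [273.60227273 210.875     ] [560.2670733  -72.82695653  88.        ]
pics/top9.png [301.93333333  10.68395062] [1157.81373184 -165.0762371    88.        ]
```

View pics/wrist9.png

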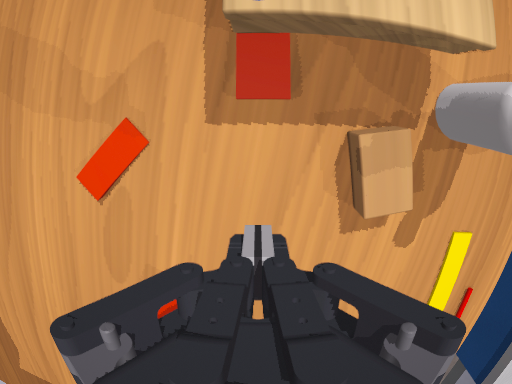

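View pics/t9.png

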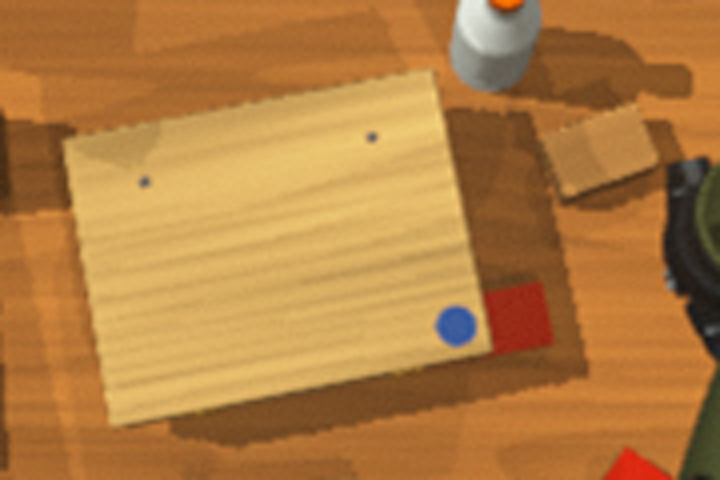

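The chest has not moved: the dot is within 0.4 mm. The wedge is square under the foot, with its back at (237–290, 98) in the wrist view. I check the depth, then move over the dot.

Run:
```python
from h import *
for u in((237,98),(290,98)): print(cf(wonz(u,14)))
for u in((543,283),(552,345)): print(cf(onz("top",(u[0]/4+160-.375,u[1]/4+130-.375),14)))
plan([560.5,-73,110],11)
```

```text
[ -97.4 -181.8]
[ -53.  -181.7]
[ -53.2 -184.5]
[ -98.9 -181.2]
pos [ 586.7 -218.2  122.4] headY 10.96 force [-0.05 -1.06 -0.2 ] dp [147.5   1.9  12.7] twz -0.04
```

carry_out(
  jaw=[0,0,0,0,0,0,0,0],
  dp=[
    [0.03,0.002,0],
    [0.06,0.002,0],
    [0.09,0.002,0],
    [0.12,0.002,0],
    [0.146,0.002,0.005],
    [0.146,0.002,0.012],
    [0.146,0.002,0.012],
    [0.146,0.002,0.012],
  ],
  twist=[
    [0,0,0],
    [0,0,0],
    [0,0,0],
    [0,0,0],
    [0,0,0],
    [0,0,0],
    [0,0,0],
    [0,0,0],
  ],
)

```text
time_s: 12.35
eef_pos: [561.4, -74.9, 111.1]
eef_rot: [[-0.191, 0.982, -0.002], [0.982, 0.191, -0.0], [0.0, -0.002, -1.0]]
force: [0.8, -0.2, 0.2]
finger_gap: -0.4
```

carry_out(
  jaw=[0,0,0,0,0,0],
  dp=[
    [0,0,0.006],
    [0,0,0.012],
    [0,0,0.016],
    [0,0,0.019],
    [0,0,0.019],
    [0,0,0.019],
  ],
  twist=[
    [0,0,0],
    [0,0,0],
    [0,0,0],
    [0,0,0],
    [0,0,0],
    [0,0,0],
  ],
)

```text
time_s: 12.85
eef_pos: [561.9, -75.1, 93.0]
eef_rot: [[-0.19, 0.982, -0.001], [0.982, 0.19, 0.0], [0.0, -0.001, -1.0]]
force: [0.2, -0.2, 0.2]
finger_gap: -0.3
```

carry_out(
  jaw=[0,0,0,0,0],
  dp=[
    [0,0,0.001],
    [0,0,0.002],
    [0,0,0.003],
    [0,0,0.004],
    [0,0,0.004],
  ],
  twist=[
    [0,0,0],
    [0,0,0],
    [0,0,0],
    [0,0,0],
    [0,0,0],
  ],
)

```text
time_s: 13.27
eef_pos: [562.1, -74.7, 89.2]
eef_rot: [[-0.19, 0.982, -0.0], [0.982, 0.19, 0.0], [0.0, -0.0, -1.0]]
force: [0.6, -0.4, -0.3]
finger_gap: 0.1
```

carry_out(
  jaw=[0,0,0],
  dp=[
    [0,0,0.0007],
    [0,0,0.0015],
    [0,0,0.0015],
  ],
  twist=[
    [0,0,0],
    [0,0,0],
    [0,0,0],
  ],
)

```text
time_s: 13.52
eef_pos: [562.3, -74.8, 88.1]
eef_rot: [[-0.19, 0.982, 0.0], [0.982, 0.19, -0.0], [-0.0, 0.0, -1.0]]
force: [0.2, 0.1, 3.1]
finger_gap: -0.1
```

carry_out(
  jaw=[0,0,0,0],
  dp=[
    [0,0,0.0005],
    [0,0,0.001],
    [0,0,0.001],
    [0,0,0.001],
  ],
  twist=[
    [0,0,0],
    [0,0,0],
    [0,0,0],
    [0,0,0],
  ],
)

```text
time_s: 13.85
eef_pos: [562.2, -74.8, 88.0]
eef_rot: [[-0.19, 0.982, 0.001], [0.982, 0.19, -0.0], [-0.0, 0.001, -1.0]]
force: [-3.6, 0.9, 10.8]
finger_gap: 0.1
```

About 11 N, and the lid stays at 88.0 mm. I hold for a second.

carry_out(
  jaw=[0,0,0,0,0,0,0,0],
  dp=[
    [0,0,0],
    [0,0,0],
    [0,0,0],
    [0,0,0],
    [0,0,0],
    [0,0,0],
    [0,0,0],
    [0,0,0],
  ],
  twist=[
    [0,0,0],
    [0,0,0],
    [0,0,0],
    [0,0,0],
    [0,0,0],
    [0,0,0],
    [0,0,0],
    [0,0,0],
  ],
)

```text
time_s: 14.52
eef_pos: [562.3, -74.8, 88.0]
eef_rot: [[-0.19, 0.982, 0.001], [0.982, 0.19, -0.0], [-0.0, 0.001, -1.0]]
force: [-3.4, 0.3, 10.0]
finger_gap: 0.2
```

Run:
```python
from h import *
for i in range(5):
    o=get_obs();print(o["time_s"],np.round(o["eef_pos"],1),np.round(o["force"],1))
    im=get_image("side")
cv2.imwrite("pics/s10.png",cv2.resize(im[130:280,180:330],None,fx=4,fy=4,interpolation=cv2.INTER_CUBIC)[:,:,::-1])
```

```text
14.5167 [562.3 -74.8  88. ] [-3.4  0.3 10. ]
14.5667 [562.3 -74.8  88. ] [-3.5  0.4 10.6]
14.6167 [562.3 -74.8  88. ] [-3.   0.9 11.1]
14.6667 [562.3 -74.8  88. ] [-3.9  0.6 10.7]
14.7167 [562.3 -74.8  88. ] [-3.3  0.4 10.8]
```

View pics/s10.png

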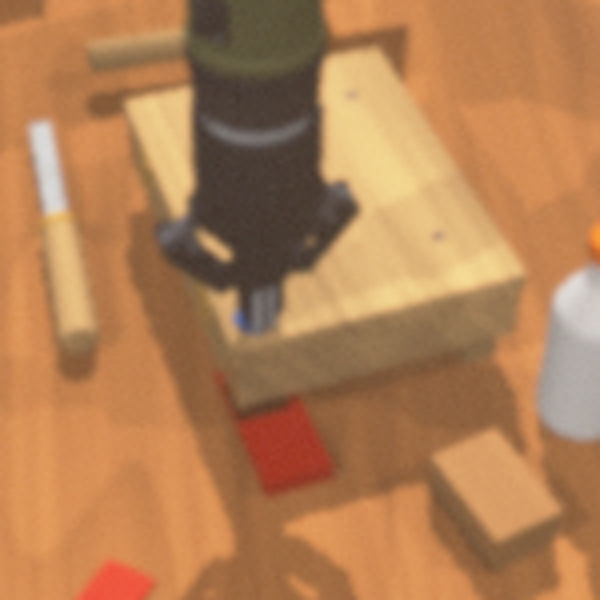

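The chest stays level under about 11 N, with the wedge seated at crop position (280,445). I lift clear.

carry_out(
  jaw=[0,0,0,0,0,0,0,0],
  dp=[
    [0,0,-0.002],
    [0,0,-0.006],
    [0,0,-0.02],
    [0,0,-0.05],
    [0,0,-0.09],
    [0,0,-0.13],
    [0,0,-0.15],
    [0,0,-0.15],
  ],
  twist=[
    [0,0,0],
    [0,0,0],
    [0,0,0],
    [0,0,0],
    [0,0,0],
    [0,0,0],
    [0,0,0],
    [0,0,0],
  ],
)

```text
time_s: 15.43
eef_pos: [565.3, -75.2, 242.7]
eef_rot: [[-0.19, 0.982, 0.009], [0.982, 0.19, -0.001], [-0.003, 0.009, -1.0]]
force: [0.4, -0.7, 0.5]
finger_gap: -0.3
```

carry_out(
  jaw=[0,0,0,0,0,0,0,0],
  dp=[
    [-0.03,0,0],
    [-0.06,0,0],
    [-0.09,0,0],
    [-0.12,0,0],
    [-0.14,0,0],
    [-0.14,0,0],
    [-0.14,0,0],
    [-0.14,0,0],
  ],
  twist=[
    [0,0,0],
    [0,0,0],
    [0,0,0],
    [0,0,0],
    [0,0,0],
    [0,0,0],
    [0,0,0],
    [0,0,0],
  ],
)

```text
time_s: 16.1
eef_pos: [588.3, -211.7, 235.8]
eef_rot: [[-0.19, 0.982, -0.001], [0.982, 0.19, 0.001], [0.001, -0.001, -1.0]]
force: [-0.3, 0.0, -0.8]
finger_gap: 0.3
```

Run:
```python
from h import *
o=get_obs();print(o["time_s"],o["eef_pos"],o["force"])
for n in("wrist","side","top"): cv2.imwrite(f"pics/{n}11.png",get_image(n)[:,:,::-1])
s=cv2.imread("pics/side11.png"); t=cv2.imread("pics/top11.png")
cv2.imwrite("pics/t11.png",cv2.resize(t[130:250,160:340],None,fx=4,fy=4,interpolation=cv2.INTER_CUBIC))
for c in blobs(t[:,:,::-1].copy(),"blue"):
    if cv2.contourArea(c)<200 and cen(c)[1]>100: print(cen(c),onz("top",cen(c),88))
```

```text
16.1 [ 588.25633865 -211.70589442  235.84036253] [-0.30974158  0.04971747 -0.75767895]
[273.56666667 210.8       ] [560.47235439 -72.73290036  88.        ]
```

View pics/wrist11.png

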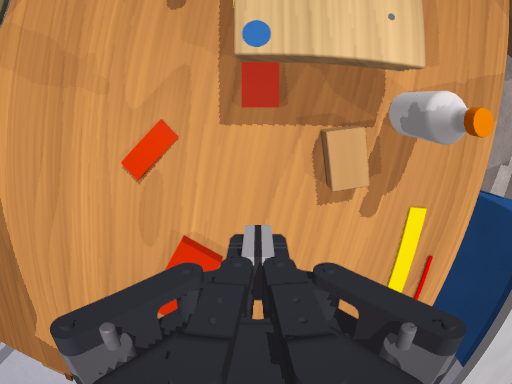

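View pics/t11.png

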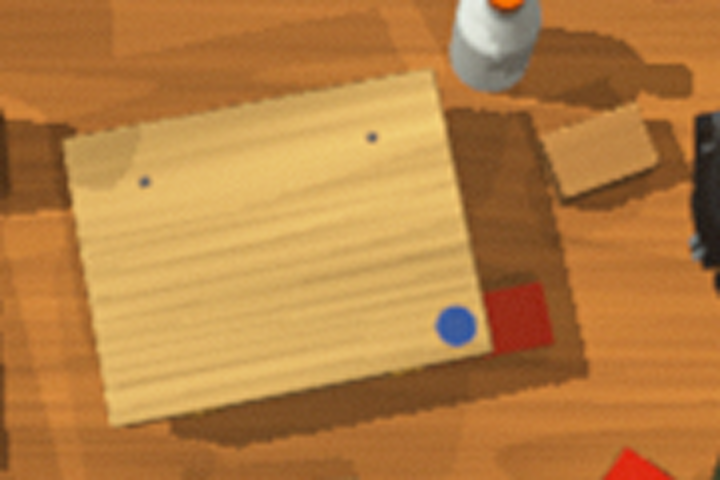

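The final views show the wedge still in place, with its back edge at (543,283)–(552,345) in the top crop as before. The dot is at (457,326), the chest unmoved, and the arm clear at 236 mm. I hand the job in.

```bash
python3 -c "
from plant import *
print(finish_job())"
```

```text
the job is handed in; nothing more can be done
None
```

I finished the job and handed it in at about 16 s; no verdict is reported, so what follows is from my own checks.

- **Rock test:** I pressed the dot with about 3 N. It sank about 6 mm and the chest visibly tipped. After I let go, the images showed it back level in the same place.
- **Wedge:** I pushed the 110 x 46 mm wedge in with two fingers, which also straightened its 4° skew. I stopped at about 4.5 N. Its thin end is about 53 mm past the foot's outer face and about 4 mm off the middle line.
- **Second press:** I pressed the dot with 10–11 N for about a second. That was firmer than the 3 N needed. The lid stayed at 88.0 mm with no visible tilt.
- **Last look:** The dot is within 0.6 mm of where it started, and the wedge has not shifted since it went in. The offcut and glue bottle look undisturbed in the last pictures; I did not check the chisel and mallet again after the second press. The arm is clear of everything at 236 mm.

The views disagreed by up to about 4 mm on the wedge's starting position, which made no difference. I could not measure directly whether the wedge still bears on the foot after release. I take it from the 4.5 N push and the wedge not having moved.

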